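# Drop the tree-ring core mount home in its keyed block

### The job

Three sample mounts stand in slotted metal blocks on the desk; the long bar mount that stands proud is turned crosswise, so its key rests on top of its block instead of in the slot. Turn that mount until its key meets the slot and it drops fully home, upright in its own block, then let go of it. Leave the other two mounts as they are.

Things in the scene. Friction and masses are not known exactly. Their poses are not given: they have to be found in the camera images.
- core_mount_mid (a point): Mount to turn: pale wood bar 90 (x) x 26 (y) x 22 mm high, dark core on top, 150 g; point at bar centre, 87 mm up at start, 73 home (14 mm drop). Below it, hidden: key 42 mm along the bar, 12 wide, its foot 37 mm below this point, resting on block_a; then a 16 mm pin in the bore. Starts 34-90 deg off the slot. Half-turn symmetric. Let go within about 10 deg of the slot, it falls in by itself.
- block_a: Fixed block under the proud mount: dark steel, aluminium top, 120 (x) x 80 (y) x 50 mm high. Origin: centre of its underside on the desk, below its bore. A slot 90 mm long, 20 wide, 14 deep runs along its x through the middle of its top; an 18 mm bore goes down from the slot floor. The other mounts stand in like blocks beside it, 145 to 205 mm apart sideways.
- other_mount_mid (a point): A bar mount of the same make that is already home in its own block (centre of its bar, 73 mm above the desk). Leave alone.
- disc_mount_mid (a point): A mount with a round wooden slice, 66 mm in diameter and 16 mm thick, already home in its own block (centre of the slice, 70 mm above the desk). Leave alone.

How it is judged:
By the outcome, as a careful person would: the job done as asked, in the order asked, and still so for the second after the job is handed in, with the robot touching nothing.
It also fails if it takes over 29 s, if anything falls off the work surface, if the arm or the gripper's body presses on something with over 40 N, if the wrist force passes 120 N, or if a joint passes its speed limit or range.

### The arm

A 7-joint arm with a two-finger parallel gripper is mounted at the origin on the work surface. World frame = base frame: x ahead of the robot, y to its left, z up, the work surface at z = 0. Lengths are in m, angles in rad, forces in N, time in s.
With the tool pointing down it reaches from about 0.425 to 0.925 m from the base axis. Payload 6.8 kg.
Tool frame: the origin (TCP) lies midway between the tips of the shut fingers; the grasp point (between the pads) lies r.grip_point_offset behind it (r.grip_point_offset is the distance from the TCP to the grasp point, in m); z points along the fingers, y is the direction in which the jaws open and shut (so a half turn about z gives the same grasp; the last joint's range is limited). The gripper opens to 85 mm and grips with 20 to 120 N. Pads are 22 mm wide; open, the fingers measure 114 mm over their backs; the gripper's body (76 mm by 85 mm) begins 54 mm behind the grasp point. The pads swing forward as they close: fully open they stand 13 mm farther back than shut.
Start: joints at [1.169, 0.477, 0.022, 1.555, -0.011, 1.109, -0.083], TCP at [0.195, -0.646, 0.231] pointing down, gripper open.
Joint ranges: [-2.96, 2.96], [-0.34, 2.1], [-1.41, 1.46], [0.24, 2.44], [-1.37, 4.51], [0.17, 1.92], [-2.96, 2.96]. Speed limits (rad/s): [2.39, 2.39, 3.14, 3.14, 3.14, 3.14, 3.14].

### API

Orientations are given as a rotation vector (axis times angle).
In Python, from bench import r gives the robot as it stands. The module is installed in compiled form; this text tells all that it offers.
- The arm moves only by the tool play_rows, never from a script. Its argument "deltas" is a list of rows, each a list of 3 entries, a list of its own where there are three numbers: the finger opening in mm, from 0 to 85.4, then the shift along the tool's x, y, z in mm, then the turn, a rotation vector about the tool's x, y, z in rad. A call has 1 to 8 rows; each row is the pose to reach, as a shift and turn from the pose measured when the call began, along the tool's axes at that moment; what a row does not reach only later rows make up. A row lasts 1/8 s, in which the tool goes at most 62.5 mm and 10.7 degrees, less where a joint would pass 70% of its speed; a pose out of reach is approached as far as the arm can. A call with a gripper value outside its range is refused whole. The fingers move at their own pace and stop on an object; "squeeze" is the grip in N (left out, the last holds). Time passes only in rows, so rows that repeat a pose let the fingers close. It gives the time, the measured TCP pose, the force and the opening at its end, in the units of the state.
- r.get_obs(): the state, without advancing time (a new reading comes with each control period).
- r.grab_frame(name): name is "side" or "top"; returns (picture, depth): 480x640x3 uint8, red, green, blue; 480x640 float32, m along the optical axis (not along the pixel's ray), 0 where there is no reading.
- r.camera_model(name): a dict with "mtx" (3x3 intrinsics, pixels), "rvec" (rotation vector, rad) and "tvec" (3), from world to camera coordinates, as OpenCV has them. Camera axes: x right, y down, z forward; pixel columns grow to the right and rows downward; lengths in m; the calibration is good to about 2 mm. A picture is of the moment at which its call begins. camera_model takes no time and is no camera call.
- r.hand_in(): hands the job in, once; it reports no verdict.
The state is a dict: "clock": time; "joints": joint angles; "qvel": joint speeds; "tau": joint torques, N m; "tcp_pos": TCP position; "orientation": TCP orientation; "contact_force": force on the tool from outside, world axes, zero at the start; "moment": the same for the moment, N m; "grip_width": finger opening in m.
Only numpy, scipy, OpenCV 4.12 (cv2) and the standard library are available. Lean on these libraries where they do the work, as an engineer would, in place of code of your own. Each camera call takes 0.05 s, during which the arm holds its last target. There are 200 camera calls.

## Working session

There is one attempt and no reset: what is moved stays moved. The work goes in short steps, Python scripts to look and compute and a tool call to move; the robot and the scene stay as the last step left them, time stands still between calls to the robot, and variables do not carry over. Pictures are saved under pics/ and viewed, about 8 in all and at most 12, crops included, and the job is handed in when it is done.

Besides the shell and the picture viewer there is one more tool, called after "Emit:" by a JSON object that holds its "name" and its "arguments". play_rows: Moves the arm, as the interface text tells. Its arguments: {"type":"object","properties":{"deltas":{"type":"array"},"squeeze":{"type":"number"}},"required":["deltas"]}

```bash
mkdir -p pics
cat > h.py <<'E'
import numpy as np, cv2
from bench import r
def cam(n):
    c=r.camera_model(n); R=cv2.Rodrigues(np.array(c["rvec"],float))[0]
    return np.array(c["mtx"]),R,np.array(c["tvec"],float).ravel()
def cast(n,px,z):
    K,R,t=cam(n); px=np.atleast_2d(px).astype(float)
    d=(np.linalg.inv(K)@np.c_[px,np.ones(len(px))].T).T@R
    o=-R.T@t
    return o+d*((z-o[2])/d[:,2])[:,None]
def proj(n,p):
    K,R,t=cam(n); q=K@(R@np.array(p,float)+t); return q[:2]/q[2]
def cloud(n,d):
    K,R,t=cam(n); v,u=np.indices(d.shape)
    P=np.stack([(u-K[0,2])/K[0,0]*d,(v-K[1,2])/K[1,1]*d,d],-1)
    return (P-t)@R
def save(n,f):
    im,d=r.grab_frame(n); cv2.imwrite(f,im[:,:,::-1]); np.save(f.replace('.png','.npy'),d); return im,d
E
python3 - <<'E'
from h import *
for n in("top","side"):
    save(n,f"pics/{n}0.png"); K,R,t=cam(n); print(n,-R.T@t,R[2])
print(r.get_obs(), r.grip_point_offset)
E
```

```text
top [ 0.48262767 -0.00694196  0.90706735] [ 0.04802018 -0.0095886  -0.99880034]
side [0.50696851 0.5640534  0.58566778] [ 0.01924793 -0.73120447 -0.68188675]
{'clock': 0.1, 'joints': array([ 1.16888655,  0.47770119,  0.02236088,  1.55630231, -0.01151735,
        1.10929724, -0.08312343]), 'qvel': array([ 3.43485727e-04, -1.64928782e-03,  8.22375281e-04, -3.34715254e-03,
       -2.88317508e-04, -8.98349386e-05,  4.52237927e-04]), 'tau': array([ 4.90635139e-03, -5.97755992e+01,  1.61393467e+00, -2.81950861e+01,
        1.28806583e-02,  5.03726013e-03, -5.71667010e-05]), 'tcp_pos': array([ 0.19531984, -0.64559415,  0.2304554 ]), 'orientation': array([-3.10623320e+00, -4.59589490e-01,  5.27486064e-04]), 'contact_force': array([ 1.28637831, -0.68764569, -0.6224404 ]), 'moment': array([ 0.08906677, -0.01360657, -0.02784274]), 'grip_width': 0.08514210977385288} 0.0187
```

View pics/top0.png

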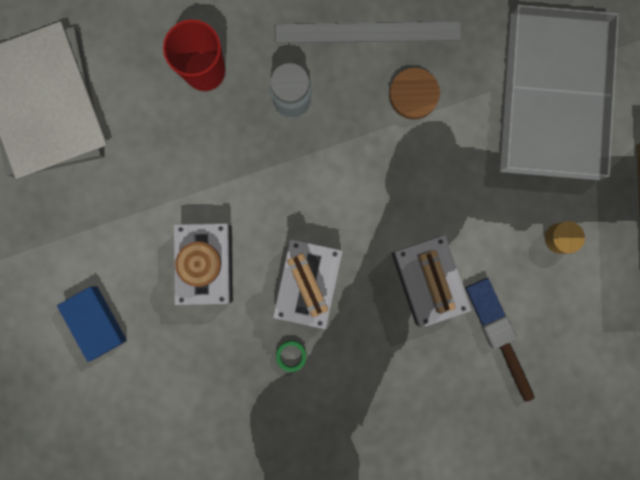

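View pics/side0.png

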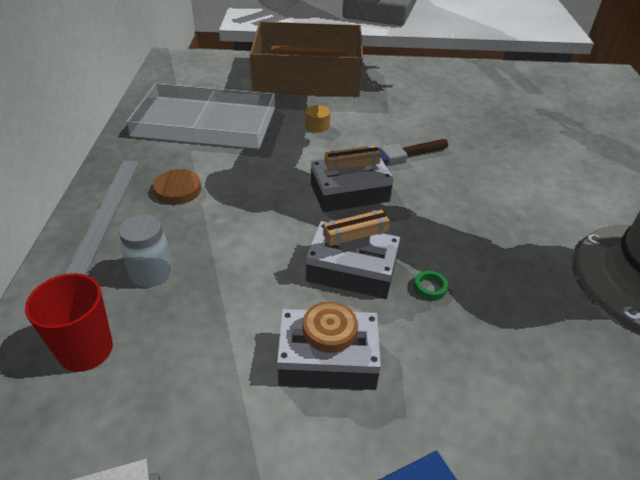

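The top view shows the disc mount near (198,264), the middle bar near (309,286) turned relative to its slot, and the right bar near (436,281) aligned with its block. The side view agrees: the middle bar stands proud, at about (356,228).

Run:
```python
from h import *
im=cv2.imread("pics/top0.png"); d=np.load("pics/top0.npy"); P=cloud("top",d)
print("img up dir",cast("top",[[309,286],[309,186],[409,286]],0.05).round(3))
hsv=cv2.cvtColor(im,cv2.COLOR_BGR2HSV)
for nm,(u0,u1,v0,v1),zb in(("mid",(260,350,225,340),.098),("right",(385,475,230,335),.084),("disc",(165,240,215,315),.078)):
    m=np.zeros(d.shape,bool); m[v0:v1,u0:u1]=1
    Z=P[...,2]
    top=m&(Z>.044)&(Z<.056); bar=m&(Z>.068)
    blk=m&(Z>.04)
    print(nm,"barz",np.percentile(Z[bar],[5,50,95]).round(4))
    for l,mm,z in(("block",blk,.05),("bar",bar,zb)):
        v,u=np.nonzero(cv2.morphologyEx(mm.astype(np.uint8),cv2.MORPH_OPEN,np.ones((3,3))))
        w=cast("top",np.c_[u,v],z)[:,:2]
        (c,s,a)=cv2.minAreaRect((w*1000).astype(np.float32))
        b=cv2.boxPoints((c,s,a)); e=max((b[1]-b[0],b[2]-b[1]),key=np.linalg.norm)
        print(l,np.round(c,1),np.round(s,1),"long axis deg",round(np.degrees(np.arctan2(e[1],e[0]))%180,1))
    wood=m&(hsv[...,1]>80)&(hsv[...,2]>50)
    v,u=np.nonzero(wood); w=cast("top",np.c_[u,v],zb)[:,:2]*1000
    c,s,a=cv2.minAreaRect(w.astype(np.float32)); ev,V=np.linalg.eigh(np.cov(w.T)); print("wood",np.round(c,1),np.round(s,1),a, "pca",np.degrees(np.arctan2(V[1,1],V[0,1]))%180)
c=cv2.resize(im[220:340,250:350],None,fx=6,fy=5,interpolation=cv2.INTER_CUBIC); cv2.imwrite("pics/c0.png",im[220:340,250:350].repeat(5,0).repeat(5,1))
```

```text
img up dir [[ 0.453  0.003  0.05 ]
 [ 0.604  0.001  0.05 ]
 [ 0.45  -0.147  0.05 ]]
mid barz [0.0953 0.0979 0.1024]
block [455.9   5.3] [ 79.9 119.9] long axis deg 166.7
bar [456.    5.2] [89.5 26.6] long axis deg 22.9
wood [456.6   5. ] [87.8 26.5] 21.47391128540039 pca 22.03922345302462
right barz [0.0765 0.0836 0.0883]
block [ 456.8 -182.3] [119.9  81.5] long axis deg 17.3
bar [ 457.1 -181.5] [90.  29.4] long axis deg 17.2
wood [ 459.7 -200. ] [94.9 63.8] 16.9903564453125 pca 38.2843189428053
disc barz [0.0752 0.078  0.0806]
block [489.  164.3] [119.9  81.4] long axis deg 0.3
bar [488.6 164.3] [65.3 63.8] long axis deg 89.0
wood [489.4 164.3] [63.9 63.3] 44.18827438354492 pca 177.79136297756443
```

View pics/c0.png

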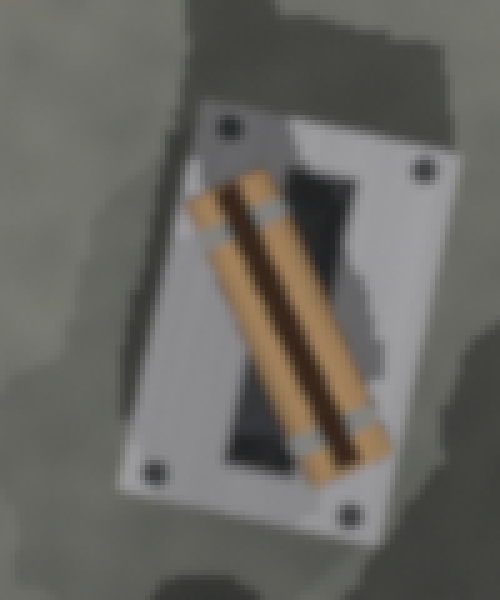

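Measured the bar at 22.5° and the block's long axis at -13.3°, both centred near (456, 5) mm. The bar has to turn about -36° about world z.

```bash
cat >> h.py <<'E'
from scipy.spatial.transform import Rotation as Ro
def move(p,yaw):
    o=r.get_obs(); R=Ro.from_rotvec(o["orientation"])
    G=Ro.from_matrix(np.c_[[np.cos(yaw),np.sin(yaw),0],[np.sin(yaw),-np.cos(yaw),0],[0,0,-1]])
    print("shift mm",(R.inv().apply(np.array(p)-o["tcp_pos"])*1000).round(1),"turn",(R.inv()*G).as_rotvec().round(3))
def st():
    o=r.get_obs(); x=Ro.from_rotvec(o["orientation"]).as_matrix()
    print(o["clock"],o["tcp_pos"].round(4),"yaw",np.degrees(np.arctan2(x[1,0],x[0,0])).round(2),"z",x[:,2].round(3),o["joints"].round(2),o["grip_width"],o["contact_force"].round(1))
E
python3 - <<'E'
from h import *
st(); y=np.radians(22.5); move([.46,-.3,.23],y); move([.456,.005,.13],y)
E
```

```text
0.1 [ 0.1953 -0.6456  0.2305] yaw 16.83 z [-0.001  0.001 -1.   ] [ 1.17  0.48  0.02  1.56 -0.01  1.11 -0.08] 0.08514210977385288 [ 1.3 -0.7 -0.6]
shift mm [ 353.4 -254.1    0.8] turn [-0.002  0.    -0.099]
shift mm [ 437.9 -547.1  101.3] turn [-0.002  0.    -0.099]
```

Emit:
{"name": "play_rows", "arguments": {"deltas": [[85, [353, -254, 0], [-0.002, 0, -0.1]], [85, [353, -254, 0], [-0.002, 0, -0.1]], [85, [353, -254, 0], [-0.002, 0, -0.1]], [85, [353, -254, 0], [-0.002, 0, -0.1]], [85, [353, -254, 0], [-0.002, 0, -0.1]], [85, [353, -254, 0], [-0.002, 0, -0.1]], [85, [353, -254, 0], [-0.002, 0, -0.1]], [85, [353, -254, 0], [-0.002, 0, -0.1]]], "squeeze": 30}}

```text
clock: 1.1
tcp_pos: [0.463, -0.2947, 0.2307]
orientation: [-3.076, -0.629, -0.003]
contact_force: [-0.7, -0.3, -0.8]
grip_width: 0.085
```

```bash
python3 -c "
from h import *
st(); y=np.radians(22.5); move([.456,.005,.18],y)"
```

```text
1.1 [ 0.463  -0.2947  0.2307] yaw 23.12 z [ 0.001  0.002 -1.   ] [ 0.61  0.28 -0.19  1.85  0.06  1.02 -0.77] 0.08503806481574731 [-0.7 -0.3 -0.8]
shift mm [ 111.1 -278.3   51.3] turn [-0.001 -0.002  0.011]
```

Emit:
{"name": "play_rows", "arguments": {"deltas": [[85, [111, -278, 50], [0, -0.002, 0.01]], [85, [111, -278, 50], [0, -0.002, 0.01]], [85, [111, -278, 50], [0, -0.002, 0.01]], [85, [111, -278, 50], [0, -0.002, 0.01]], [85, [111, -278, 50], [0, -0.002, 0.01]], [85, [111, -278, 50], [0, -0.002, 0.01]], [85, [111, -278, 50], [0, -0.002, 0.01]], [85, [111, -278, 50], [0, -0.002, 0.01]]]}}

```text
clock: 2.1
tcp_pos: [0.456, 0.0027, 0.1812]
orientation: [-3.081, -0.609, 0.001]
contact_force: [-0.3, -0.8, -1.3]
grip_width: 0.0849
```

Run:
```python
from h import *
st(); y=np.radians(22.5); move([.456,.005,.073],y); move([.456,.005,.073],np.radians(-13.3))
im,d=r.grab_frame("side"); cv2.imwrite("pics/s1.png",im[100:400,230:470,::-1].repeat(2,0).repeat(2,1))
```

```text
2.1 [0.456  0.0027 0.1812] yaw 22.37 z [-0.001  0.001 -1.   ] [ 0.2   0.2  -0.38  2.09  0.1   0.86 -1.42] 0.08485610363718726 [-0.3 -0.8 -1.3]
shift mm [  0.9  -2.  108.2] turn [-0.001  0.    -0.002]
shift mm [  0.9  -2.  108.2] turn [-0.001  0.001  0.623]
```

View pics/s1.png

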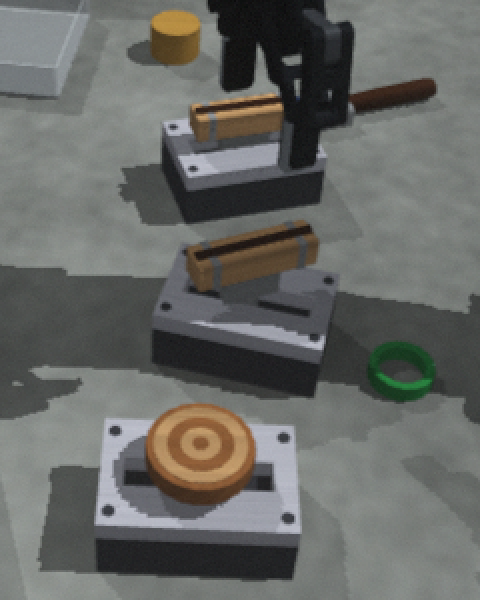

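The side view shows the open fingers above the middle bar (crop about (250,255)) and clear of the other mounts. Next: descend and close.

Emit:
{"name": "play_rows", "arguments": {"deltas": [[70, [1, -2, 50], [0, 0, 0]], [70, [1, -2, 85], [0, 0, 0]], [70, [1, -2, 108], [0, 0, 0]], [70, [1, -2, 108], [0, 0, 0]], [15, [1, -2, 108], [0, 0, 0]], [15, [1, -2, 108], [0, 0, 0]], [15, [1, -2, 108], [0, 0, 0]], [15, [1, -2, 108], [0, 0, 0]]], "squeeze": 25}}

```text
clock: 3.15
tcp_pos: [0.4571, 0.005, 0.0744]
orientation: [3.082, 0.609, 0.002]
contact_force: [-1.2, -0.3, 6.7]
grip_width: 0.0258
```

```bash
python3 -c "
from h import *
st(); move([.456,.005,.074],np.radians(-13.3))"
```

```text
3.15 [0.4571 0.005  0.0744] yaw 22.35 z [ 0.002  0.    -1.   ] [ 0.14  0.38 -0.34  2.18  0.22  0.62 -1.53] 0.025838578992252382 [-1.2 -0.3  6.7]
shift mm [-1.  -0.4  0.4] turn [-0.    -0.002  0.622]
```

Emit:
{"name": "play_rows", "arguments": {"deltas": [[15, [0, 0, 0], [0, 0, 0.1]], [15, [0, 0, 0], [0, 0, 0.2]], [15, [0, 0, 0], [0, 0, 0.3]], [15, [0, 0, 0], [0, 0, 0.4]], [15, [0, 0, 0], [0, 0, 0.5]], [15, [0, 0, 0], [0, 0, 0.62]], [15, [0, 0, 0], [0, 0, 0.62]], [15, [0, 0, 0], [0, 0, 0.62]]]}}

```text
clock: 4.15
tcp_pos: [0.457, 0.005, 0.0744]
orientation: [-3.121, 0.356, -0.003]
contact_force: [-0.1, 0.5, -1.2]
grip_width: 0.0257
```

Run:
```python
from h import *
st()
im,d=r.grab_frame("side"); cv2.imwrite("pics/s2.png",im[150:320,270:430,::-1].repeat(3,0).repeat(3,1))
```

```text
4.15 [0.457  0.005  0.0744] yaw -13.03 z [ 0.002  0.    -1.   ] [ 0.02  0.37 -0.19  2.18  0.12  0.6  -2.06] 0.025678920815948032 [-0.1  0.5 -1.2]
```

View pics/s2.png

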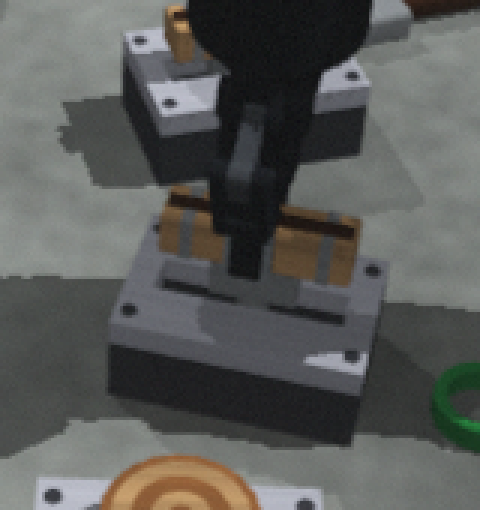

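The bar (crop about (260,235)) is now parallel to the slot and still held up by the grip. I'll lower it 12 mm in hand, and let it drop the rest.

Emit:
{"name": "play_rows", "arguments": {"deltas": [[15, [0, 0, 4], [0, 0, 0]], [15, [0, 0, 8], [0, 0, 0]], [15, [0, 0, 12], [0, 0, 0]], [15, [0, 0, 12], [0, 0, 0]]]}}

```text
clock: 4.7
tcp_pos: [0.4567, 0.005, 0.062]
orientation: [-3.121, 0.357, -0.001]
contact_force: [0.3, -0.2, -2.3]
grip_width: 0.0257
```

Emit:
{"name": "play_rows", "arguments": {"deltas": [[30, [0, 0, 0], [0, 0, 0]], [40, [0, 0, 0], [0, 0, 0]], [80, [0, 0, 0], [0, 0, 0]], [80, [0, 0, 0], [0, 0, 0]], [80, [0, 0, 0], [0, 0, 0]], [80, [0, 0, 0], [0, 0, 0]]]}}

```text
clock: 5.45
tcp_pos: [0.4568, 0.005, 0.062]
orientation: [-3.121, 0.357, -0.001]
contact_force: [-1.1, 0.3, 0.3]
grip_width: 0.0803
```

Emit:
{"name": "play_rows", "arguments": {"deltas": [[80, [0, 0, -40], [0, 0, 0]], [80, [0, 0, -80], [0, 0, 0]], [80, [0, 0, -130], [0, 0, 0]], [80, [-60, 0, -130], [0, 0, 0]], [80, [0, -60, -150], [0, 0, 0]], [80, [0, 120, -160], [0, 0, 0]], [80, [0, 180, -160], [0, 0, 0]], [80, [0, 180, -160], [0, 0, 0]]]}}

```text
clock: 6.45
tcp_pos: [0.4215, -0.1358, 0.22]
orientation: [-3.121, 0.356, -0.002]
contact_force: [0.4, 0.1, -0.9]
grip_width: 0.0799
```

Run:
```python
from h import *
st()
save("side","pics/s3.png"); im,d=save("top","pics/t3.png"); P=cloud("top",d); Z=P[...,2]
for nm,(u0,u1,v0,v1),zb in(("mid",(260,350,225,340),.084),("disc",(165,240,215,315),.078)):
    m=np.zeros(d.shape,bool); m[v0:v1,u0:u1]=1; bar=m&(Z>.065)&(Z<.12)
    v,u=np.nonzero(cv2.morphologyEx(bar.astype(np.uint8),cv2.MORPH_OPEN,np.ones((3,3)))); w=cast("top",np.c_[u,v],zb)[:,:2]*1000
    print(nm,np.percentile(Z[bar],[5,50,95]).round(4),cv2.minAreaRect(w.astype(np.float32)))
b=cv2.imread("pics/s3.png"); cv2.imwrite("pics/v3.png",np.hstack([b[130:400,250:450],im[200:470,170:370,::-1][:270]]).repeat(2,0).repeat(2,1))
```

```text
6.45 [ 0.4215 -0.1358  0.22  ] yaw -13.0 z [ 0.001  0.    -1.   ] [ 0.27  0.11 -0.1   2.09  0.01  0.94 -1.64] 0.07993352864281635 [ 0.4  0.1 -0.9]
mid [0.0811 0.0839 0.0876] ((455.26165771484375, 6.502937316894531), (26.34436798095703, 89.35493469238281), 77.65401458740234)
disc [0.0751 0.0779 0.0803] ((488.6272277832031, 164.2501983642578), (65.3532943725586, 63.838897705078125), 88.97281646728516)
```

View pics/v3.png

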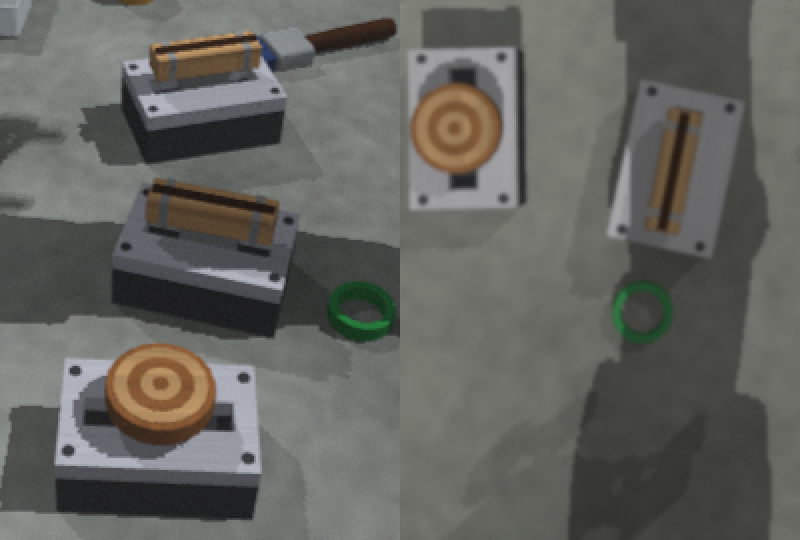

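The pictures show the middle bar (left crop about (212,210), right about (676,170)) seated in line with its slot. Its top is at 84 mm, the home height, it is level, and the other two mounts are unchanged. The gripper is open and clear, so I'm handing in.

```bash
python3 -c "
from h import *
r.hand_in(); st()"
```

```text
the job is handed in; nothing more can be done
the job is handed in; nothing more can be done
```

The middle bar mount is home in its own block and released, and I handed the job in at about 6.6 s. I gripped the bar lightly, turned it about 35.5° clockwise seen from above, and lowered it 12 mm in hand. Then I opened the fingers so it dropped the rest, and moved the arm clear.

- **Seating:** the bar's top measured about 84 mm, which matches the home height (73 + 11 mm). Its long axis was within about 1° of the slot.
- **Forces:** the largest reading after any move was 7 N; forces within a move were not checked.
- **Other mounts:** the disc mount measured the same as at the start. The other bar looked unchanged in the side picture, but I did not measure it again.
- **After hand-in:** the interface refused a final state reading, so the last check dates from just before. No check failed or disagreed.

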